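# Screw the hose elbow home on the vacuum manifold

## Task

On the clamped vacuum manifold, screw the hose elbow (the fitting with a single sideways barb) clockwise into its port until it goes stiff, then stop with its barb pointing straight out over the raised rib of its port, square to the bar, and let go of it. Do not overtighten it past the rib, and leave the two-barbed tee as it is.

Things in the scene. Friction and masses are not known exactly. Their poses are not given: they have to be found in the camera images.
- elbow_grip (a point): White plastic hose elbow: grip point on its vertical thread axis, in a block 40 long (x) x 26 wide (y) x 44 mm high, top 20 mm above this point, a 36 mm wide shoulder 24 mm below, the steel port collar 32-35 mm below. x: the way its one barb points (level, ends 64 mm from the axis); z up. Pinch across y from above, turn about the axis. It sinks up to 1.5 mm; cannot lift out.
- index (a point): Outer end of the small steel rib (6 x 24 mm) on the far side of the elbow's port, 43 mm from the thread axis. x: along the rib, square to the bar, the way the barb must finally point; z up. The fixed aluminium bar is 90 x 380 mm, its top 60 mm above the bench; three ports 115 mm apart, each with a rib, carry elbow, tee and an upright straight nipple in any order.
- seat (a joint): Rad the elbow has been tightened past the point where it goes stiff, clockwise from above; 0 until then. The thread first turns freely by 0.65 to 1.05 rad (drag 0.12 N m), then the seal bites: 0.26 N m, growing by 0.2 N m per rad. At 0.35 the barb lies exactly along the rib. It stays where it is left. No hard stop at the rib: past 0.65 it is spoilt.
- tee (a joint): Rad the white tee has been turned, clockwise positive, 0 at the start. It has the same block as the elbow, but two opposite barbs that lie along the bar; drag 0.2 N m. It is to stay as it is.

How it is judged:
On the way:
1. the elbow is screwed in until its seal bites (value of joint seat above 0.05 rad), for 0.05 s.
At the end, for the whole second after the job is handed in: The elbow is screwed past the point where it goes stiff (by more than 0.1 rad), its barb points along the rib of its port within 12.6 degrees, and it is still (angle between the x axis of elbow_grip and the x axis of index, either way round below 0.22 rad and value of joint seat above 0.1 rad and velocity of joint seat between -0.05 and 0.05 rad/s); the robot touches nothing.
It fails at once if the elbow is overtightened (more than 17 degrees past the rib) (value of joint seat above 0.65 rad).
It fails at once if the tee is turned by more than 8 degrees (value of joint tee above 0.14 rad or value of joint tee below -0.14 rad).
It also fails if it takes over 32 s, if anything falls off the work surface, if the arm or the gripper's body presses on something with over 40 N, if the wrist force passes 120 N, or if a joint passes its speed limit or range.

## Robot

A 6-joint arm with a two-finger parallel gripper is mounted at the origin on the work surface. World frame = base frame: x ahead of the robot, y to its left, z up, the work surface at z = 0. Lengths are in m, angles in rad, forces in N, time in s.
With the tool pointing down it reaches from about 0.35 to 0.875 m from the base axis. Payload 4.2 kg.
Tool frame: the origin (TCP) lies midway between the tips of the shut fingers; the grasp point (between the pads) lies 19 mm behind it; z points along the fingers, y is the line along which they close (so a half turn about z gives the same grasp; the last joint's range is limited). The gripper opens to 85 mm and grips with 20 to 120 N. Pads are 22 mm wide; open, the fingers measure 114 mm over their backs; the gripper's body (76 mm by 85 mm) begins 54 mm behind the grasp point. The pads swing forward as they close: fully open they stand 13 mm farther back than shut.
Start: joints at [-0.887, 0.385, 0.008, 0, -1.194, -0.259], TCP at [0.258, -0.569, 0.199] pointing down, gripper open.
Joint ranges: [-3.14, 3.14], [-1.21, 2.06], [-1.07, 1.41], [-3.16, 2.05], [-2.99, -0.16], [-3.1, 3.1]. Speed limits (rad/s): [2.79, 2.79, 3.14, 3.14, 3.14, 3.14].

## Interface

Orientations are given as a unit quaternion [x, y, z, w].
In Python, from bench import * gives the robot as it stands.
- The arm moves only by the tool send_rows, never from a script. Its argument "steps" is a list of rows, each a list of 3 entries, a list of its own where there are three numbers: the shift along the tool's x, y, z each as a share of 0.3 m, from -1 to 1, then the turn, a rotation vector about the tool's x, y, z each as a share of pi/2 rad, from -1 to 1, then the gripper command: -1 is shut, 1 is fully open, values between are in proportion. In form: [[[x, y, z], [ax, ay, az], hand], ...]. A call has 1 to 5 rows; each row shifts and turns the commanded pose from where the row before left it, along the tool's axes as they then stand; what a row does not reach is not made up. A row lasts 1/8 s, in which the tool goes at most 62.5 mm and 10.7 degrees, less where a joint would pass 70% of its speed; a pose out of reach is approached as far as the arm can. A call with a number of a shift or a turn outside -1 to 1 is refused whole. A call with a gripper value outside its range is refused whole. The fingers move at their own pace and stop on an object; the grip force is fixed at half the most. Time passes only in rows, so rows that do not move let the fingers close. It gives the time, the measured TCP pose, the force, the opening and the grip force at its end, in the units of the state.
- state(): the state, without advancing time (a new reading comes with each control period).
- camera(name): name is "side" or "top"; returns the picture (480x640x3 uint8, red, green, blue); there is no depth.
- camera_params(name): a dict with "camera_matrix" (3x3 intrinsics, pixels), "k1" (the pictures are not rectified: a ray, as slopes to the right and down, at radius r is drawn at 1 + k1 r^2 times it, then the intrinsics apply), "world_from_camera" (4x4, takes a point from camera to world coordinates). Camera axes: x right, y up, looking along -z (the intrinsics and any distortion apply to the point x, -y, -z); pixel columns grow to the right and rows downward; lengths in m; the calibration is good to about 2 mm. A picture is of the moment at which its call begins. camera_params takes no time and is no camera call.
- job_done(): hands the job in; it is judged then, once.
The state is a dict: "t": time; "q": joint angles; "qd": joint speeds; "effort": joint torques, N m; "eef_pos": TCP position; "tcp_rot": TCP orientation; "contact_force": force on the tool from outside, world axes, zero at the start; "ft_torque": the same for the moment, N m; "finger_gap": finger opening in m; "grip_force": force on a finger pad.
Only numpy, scipy, OpenCV 4.12 (cv2) and the standard library are available. Lean on these libraries where they do the work, as an engineer would, in place of code of your own. Each camera call takes 0.05 s, during which the arm holds its last target. There are 200 camera calls.

## Working session

There is one attempt and no reset: what is moved stays moved. The work goes in short steps, Python scripts to look and compute and a tool call to move; the robot and the scene stay as the last step left them, time stands still between calls to the robot, and variables do not carry over. Pictures are saved under pics/ and viewed, at most 10 in all, crops included, and the job is handed in when it is done.

Besides the shell and the picture viewer there is one more tool, called by a JSON object that holds its "name" and its "arguments". send_rows: Moves the arm, as the interface text tells. Shift numbers are shares of 0.3 m and turn numbers shares of pi/2 rad, none past 1 either way. Its arguments: {"type":"object","properties":{"steps":{"type":"array"}},"required":["steps"]}

```bash
mkdir -p pics; python3 - <<'E'
from bench import *
import cv2
for n in("top","side"):
    cv2.imwrite(f"pics/{n}0.png",camera(n)[:,:,::-1]); p=camera_params(n); print(p)
s=state();print(s)
E
```

```text
{'camera_matrix': array([[554.73096003,   0.        , 323.25183321],
       [  0.        , 554.73096003, 238.05352338],
       [  0.        ,   0.        ,   1.        ]]), 'k1': -0.10848728793897393, 'world_from_camera': array([[ 0.00909684,  0.98946653, -0.14447569,  0.47804329],
       [-0.99977414,  0.01177496,  0.01769251,  0.03867359],
       [ 0.01920735,  0.14428211,  0.98935017,  0.86119601],
       [ 0.        ,  0.        ,  0.        ,  1.        ]])}
{'camera_matrix': array([[435.69607298,   0.        , 311.66092613],
       [  0.        , 435.69607298, 238.2913265 ],
       [  0.        ,   0.        ,   1.        ]]), 'k1': 0.025080375565515834, 'world_from_camera': array([[-0.79883144,  0.33231462, -0.50143327,  0.23993487],
       [-0.60120168, -0.46959845,  0.64655537,  0.46808302],
       [-0.02061248,  0.81795127,  0.57491812,  0.49598884],
       [ 0.        ,  0.        ,  0.        ,  1.        ]])}
{'t': 0.1, 'q': array([-8.87393673e-01,  3.85479694e-01,  6.76447822e-03, -4.23514970e-04,
       -1.19398996e+00, -2.58607956e-01]), 'qd': array([ 0.00038648, -0.0016919 ,  0.00607479,  0.00116793, -0.00021348,
       -0.00068649]), 'effort': array([-7.79792135e-04, -3.93319952e+01,  1.88928258e+01,  4.19801742e+00,
       -2.61542642e-03, -2.04035743e-06]), 'eef_pos': array([ 0.25736042, -0.56891798,  0.19843349]), 'tcp_rot': array([-2.10727530e-01,  9.77544351e-01,  9.39817055e-04, -2.57706306e-04]), 'contact_force': array([-0.09736294, -0.3675375 , -0.1483043 ]), 'ft_torque': array([-0.0273828 ,  0.00858137,  0.01665716]), 'grip_force': 0.0, 'finger_gap': 0.08525223024753958}
```

View pics/top0.png

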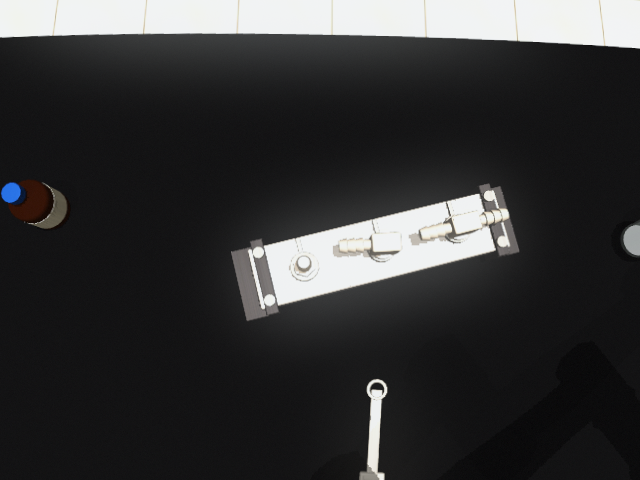

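View pics/side0.png

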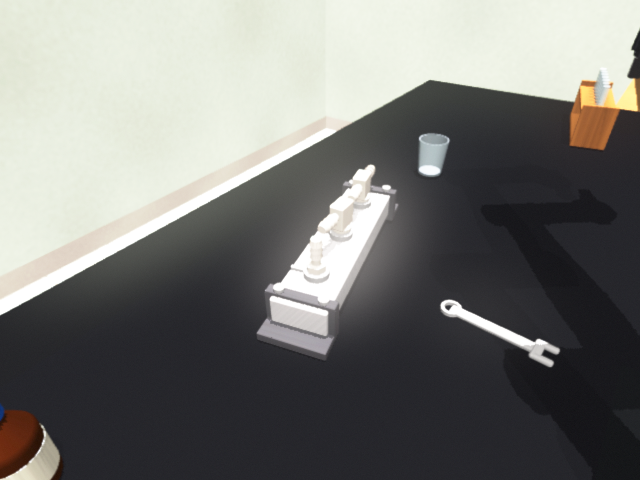

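The top view shows the nipple at (304,264), the elbow at (383,243) with its barb pointing left to (340,245), and the tee at (465,223). The ribs are on the upper (+x) side, so clockwise turns the barb from left to up. The side view agrees, with the elbow block at (342,215).

```bash
python3 - <<'E'
import cv2,numpy as np
a=cv2.imread("pics/top0.png")[180:300,320:440];b=cv2.imread("pics/side0.png")[160:280,285:405]
f=lambda i:cv2.resize(np.uint8(255*(i/255.)**3),None,fx=3.3,fy=3.3,interpolation=cv2.INTER_CUBIC)
g=lambda i:cv2.resize(i,None,fx=3.3,fy=3.3,interpolation=cv2.INTER_CUBIC)
cv2.imwrite("pics/c.png",np.hstack([f(a),f(b)]))
E
```

```text
(no output)
```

View pics/c.png

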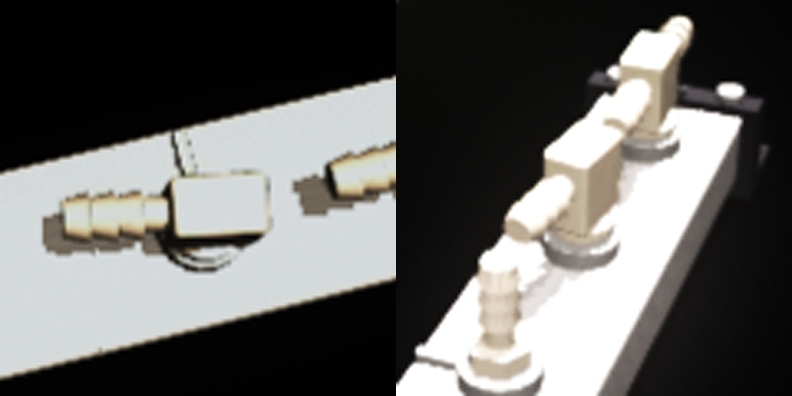

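The crop shows the elbow block's top face in the top view with corners at about (175,180), (268,175), (270,235) and (175,236). In the side view its centre is near (584,147). The bar's edges and the elbow's rib at (178,133) are clear too.

```bash
cat >h.py <<'E'
from bench import *
import numpy as np,cv2
def ray(n,uv):
    p=camera_params(n);K=p["camera_matrix"];T=p["world_from_camera"]
    u=cv2.undistortPoints(np.array([[uv]],float),K,np.array([p["k1"],0,0,0,0]))[0,0]
    d=T[:3,:3]@np.array([u[0],-u[1],-1]);return T[:3,3],d/np.linalg.norm(d)
def plane(n,uv,z):
    o,d=ray(n,uv);return o+d*(z-o[2])/d[2]
def tri(a,b):
    (o,d),(p,e)=ray("top",a),ray("side",b)
    s=np.linalg.lstsq(np.c_[d,-e],p-o,rcond=None)[0];A,B=o+s[0]*d,p+s[1]*e
    return (A+B)/2,np.linalg.norm(A-B)
E
python3 - <<'E'
from h import *
c=lambda x,y:(x/3.3+320-.35,y/3.3+180-.35)
print("tri",tri(c(222,206),((584-396)/3.3+284.65,147/3.3+159.65)))
z=.115
P=[plane("top",c(*q),z) for q in((175,180),(268,175),(270,235),(175,236))]
C=sum(P)/4;print("C",C,[np.linalg.norm(P[i]-P[i-1]) for i in range(4)])
ang=lambda v:np.arctan2(v[1],v[0])
print("barb",ang(P[0]-P[1]),ang(P[3]-P[2]))
e=[plane("top",c(*q),.06) for q in((0,172),(396,78),(0,380),(396,278))]
print("bar",ang(e[0]-e[1]),ang(e[2]-e[3]))
n=(e[0]-e[1])/np.linalg.norm(e[0]-e[1]);print("width",np.cross(n,e[2]-e[0]),"C off",np.cross(n,C-e[0]))
r=[plane("top",c(*q),.065) for q in((178,133),(190,172))];print("rib",ang(r[0]-r[1]),r[0],np.linalg.norm(r[0]-C))
print("tee",plane("top",(465,223),.115),"tip",plane("top",(420,234),.1))
from scipy.spatial.transform import Rotation as R
print(R.from_quat(state()["tcp_rot"]).as_matrix())
E
```

```text
tri (array([ 0.58251027, -0.05972892,  0.12322984]), np.float64(0.002693739237603843))
C [ 0.58232486 -0.06155821  0.115     ] [np.float64(0.02332421389974402), np.float64(0.03880971471654705), np.float64(0.02505795550199375), np.float64(0.03937421106242037)]
barb 1.6370701786812225 1.5921941632718999
bar 1.818898570255014 1.8300611239172764
width [0.         0.         0.08926188] C off [0.05331591 0.01350606 0.04367465]
rib 0.29220762833710273 [ 0.62192525 -0.04891064  0.065     ] 0.06502423769827358
tee [ 0.61036561 -0.17039827  0.115     ] tip [ 0.59653684 -0.11014061  0.1       ]
[[-9.11187684e-01 -4.11990528e-01 -8.99929340e-04]
 [-4.11991497e-01  9.11186050e-01  1.72881408e-03]
 [ 1.07748035e-04  1.94603733e-03 -9.99998101e-01]]
```

{"name": "send_rows", "arguments": {"steps": [[[-0.168,0.11,0],[0,0,0],1],[[-0.168,0.11,0],[0,0,0],1],[[-0.168,0.11,0],[0,0,0],1],[[-0.168,0.11,0],[0,0,0],1],[[-0.168,0.11,0],[0,0,0],1]]}}

```text
t: 0.72
eef_pos: [0.4197, -0.3133, 0.1991]
tcp_rot: [-0.211, 0.978, 0.0, -0.0]
contact_force: [1.8, 0.1, -0.3]
finger_gap: 0.0849
grip_force: 0.0
```

{"name": "send_rows", "arguments": {"steps": [[[-0.168,0.11,0],[0,0,0],1],[[-0.168,0.11,0],[0,0,0],1],[[-0.168,0.11,0],[0,0,0],1],[[-0.168,0.11,0],[0,0,0],1],[[-0.168,0.11,0],[0,0,0],1]]}}

```text
t: 1.35
eef_pos: [0.5813, -0.0592, 0.1991]
tcp_rot: [-0.211, 0.978, 0.0, -0.0]
contact_force: [0.3, -1.7, 0.5]
finger_gap: 0.0852
grip_force: 0.0
```

{"name": "send_rows", "arguments": {"steps": [[[0,0,0],[0,0,-0.11],1],[[0,0,0],[0,0,-0.11],1],[[0,0,0],[0,0,-0.11],1],[[0,0,0],[0,0,-0.11],1],[[0,0,0],[0,0,-0.11],1]]}}

```text
t: 1.98
eef_pos: [0.5804, -0.061, 0.1988]
tcp_rot: [-0.603, 0.798, 0.0, -0.0]
contact_force: [0.4, 0.7, -1.3]
finger_gap: 0.0852
grip_force: 0.0
```

{"name": "send_rows", "arguments": {"steps": [[[0,0,0],[0,0,-0.11],1],[[0,0,0],[0,0,-0.1],1],[[0,0,0],[0,0,0],1],[[0,0,0],[0,0,0],1]]}}

```text
t: 2.48
eef_pos: [0.5806, -0.0611, 0.1992]
tcp_rot: [0.723, -0.691, -0.0, 0.0]
contact_force: [0.2, -0.1, -0.6]
finger_gap: 0.0854
grip_force: 0.0
```

```bash
cat >>h.py <<'E'
from scipy.spatial.transform import Rotation as R
def info(target=None):
    s=state();M=R.from_quat(s["tcp_rot"]).as_matrix()
    print("t",s["t"],"pos",s["eef_pos"].round(4),"yaw",np.arctan2(M[1,0],M[0,0]).round(4),"zax",M[:,2].round(3),"q6",s["q"][5].round(3),"F",s["contact_force"].round(1),"M",s["ft_torque"].round(2),"gap",s["finger_gap"].round(4),s["grip_force"])
    if target is not None: print("tool shift/0.3",(M.T@(np.array(target)-s["eef_pos"])/.3).round(3))
E
python3 -c "
from h import *
info([.581,-.061,.13])"
```

```text
Traceback (most recent call last):
  File "h.py", line 16, in info
    print("t",s["t"],"pos",s["eef_pos"].round(4),"yaw",np.arctan2(M[1,0],M[0,0]).round(4),"zax",M[:,2].round(3),"q6",s["q"][5].round(3),"F",s["contact_force"].round(1),"M",s["ft_torque"].round(2),"gap",s["finger_gap"].round(4),s["grip_force"])
                                                                                                                                                                                                          ^^^^^^^^^^^^^^^^^^^^^
AttributeError: 'float' object has no attribute 'round'
```

{"name": "send_rows", "arguments": {"steps": [[[0,0,0.13],[0,0,0],1],[[0,0,0.13],[0,0,0],1],[[0,0,0.12],[0,0,0],1],[[0,0,0],[0,0,0],1],[[0,0,0],[0,0,0],0]]}}

```text
t: 3.1
eef_pos: [0.582, -0.0611, 0.0869]
tcp_rot: [0.724, -0.69, 0.001, -0.001]
contact_force: [0.4, 0.5, 0.6]
finger_gap: 0.0699
grip_force: 0.0
```

```bash
sed -i 's/s\["finger_gap"\].round(4)/round(s["finger_gap"],4)/' h.py; python3 -c "
from h import *
info([.581,-.061,.083])
f=lambda n:cv2.resize(camera(n)[:,:,::-1],(400,300))
a=camera('top')[170:300,310:470,::-1];b=camera('side')[130:260,260,None] if 0 else camera('side')[130:260,270:430,::-1]
g=lambda i:cv2.resize(np.uint8(255*(i/255.)**2),(400,325),interpolation=cv2.INTER_CUBIC)
cv2.imwrite('pics/d.png',np.hstack([g(a),g(b)]))"
```

```text
t 3.1 pos [ 0.582  -0.0611  0.0869] yaw -1.5231 zax [ 0.002 -0.    -1.   ] q6 -0.125 F [0.4 0.5 0.6] M [-0.02 -0.01 -0.01] gap 0.0699 0.0
tool shift/0.3 [-0.     0.004  0.013]
```

View pics/d.png

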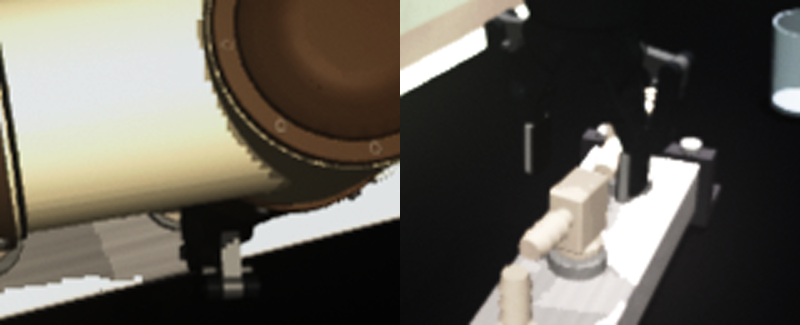

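```bash
python3 -c "
from h import *
p=camera_params('side');T=np.linalg.inv(p['world_from_camera']);K=p['camera_matrix']
def pr(P):
    c=T[:3,:3]@np.array(P)+T[:3,3];c=c*[1,-1,-1];u=cv2.projectPoints(c[None],np.zeros(3),np.zeros(3),K,np.array([p['k1'],0,0,0,0]))[0].ravel();return ((u-[270,130])*2.5+[400,0]).round()
for x in(.547,.617):
  for z in(.087,.097,.107,.117): print(x,z,pr([x,-.061,z]))
print('block',pr([.582,-.061,.115]),pr([.582,-.061,.12]))
I=camera('side')[130:260,270:430,::-1]
cv2.imwrite('pics/e.png',cv2.resize(np.uint8(255*(I/255.)**.4),(800,600)[:1]+(650,)[:0]+(600,),interpolation=cv2.INTER_CUBIC))"
```

```text
0.547 0.087 [625. 247.]
0.547 0.097 [626. 234.]
0.547 0.107 [627. 222.]
0.547 0.117 [627. 209.]
0.617 0.087 [540. 215.]
0.617 0.097 [540. 203.]
0.617 0.107 [540. 190.]
0.617 0.117 [540. 178.]
block [583. 196.] [583. 189.]
```

View pics/e.png

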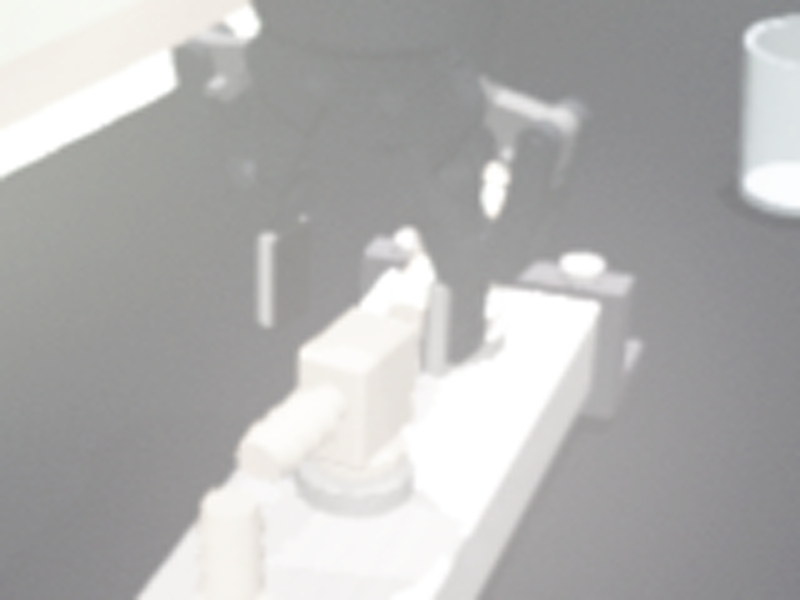

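The fingertips look about 25 mm higher, or further back, than the readout says. I'll let the fingers settle half open and triangulate a tip before closing.

{"name": "send_rows", "arguments": {"steps": [[[0,0,0],[0,0,0],0.2],[[0,0,0],[0,0,0],0.2],[[0,0,0],[0,0,0],0.2]]}}

```text
t: 3.62
eef_pos: [0.5808, -0.061, 0.0856]
tcp_rot: [0.724, -0.69, 0.0, -0.0]
contact_force: [-0.3, 0.7, 0.5]
finger_gap: 0.0514
grip_force: 0.0
```

```bash
python3 -c "
from h import *
info()
a=camera('top')[210:310,340:440,::-1];b=camera('side')[150:250,290:390,::-1]
cv2.imwrite('pics/tf.png',a);cv2.imwrite('pics/sf.png',b)
g=lambda i:cv2.resize(np.uint8(255*(i/255.)**.6),(400,400),interpolation=cv2.INTER_CUBIC)
cv2.imwrite('pics/f.png',np.hstack([g(a),g(b)]))"
```

```text
t 3.625 pos [ 0.5808 -0.061   0.0856] yaw -1.523 zax [ 0.  0. -1.] q6 -0.125 F [-0.3  0.7  0.5] M [ 0.05 -0.02 -0.04] gap 0.0514 0.0
```

View pics/f.png

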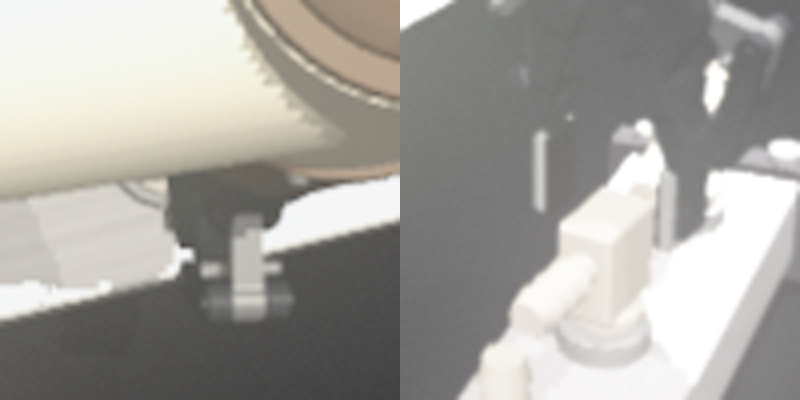

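```bash
python3 -c "
from h import *
for z in(.1,.15,.2): print(z,plane('top',(401.7,287),z),plane('top',(401.7,265),z))
# tips via side rays (f px/4+290,150)
for n,q in(('right tip',(665-400,248)),('left tip',(541-400,210))):
  for z in(.09,.1,.115,.125): print(n,z,plane('side',(q[0]/4+289.6,q[1]/4+149.6),z))
I=cv2.imread('pics/tf.png');print(state()['q'])
"
```

```text
0.1 [ 0.52236811 -0.08360992  0.1       ] [ 0.55279811 -0.08389266  0.1       ]
0.15 [ 0.51945659 -0.07557759  0.15      ] [ 0.54788776 -0.07584176  0.15      ]
0.2 [ 0.51654506 -0.06754526  0.2       ] [ 0.54297741 -0.06779086  0.2       ]
right tip 0.09 [ 0.579566   -0.09920996  0.09      ]
right tip 0.1 [ 0.57120047 -0.08523684  0.1       ]
right tip 0.115 [ 0.55865218 -0.06427717  0.115     ]
right tip 0.125 [ 0.55028665 -0.05030405  0.125     ]
left tip 0.09 [ 0.64371876 -0.09477821  0.09      ]
left tip 0.1 [ 0.63377307 -0.08091425  0.1       ]
left tip 0.115 [ 0.61885454 -0.06011832  0.115     ]
left tip 0.125 [ 0.60890885 -0.04625436  0.125     ]
[ 1.72484906e-01  4.20395435e-01 -2.47567944e-01 -2.41207820e-05
 -9.02763939e-01 -1.24695815e-01]
```

{"name": "send_rows", "arguments": {"steps": [[[0,0,-0.03],[0,0,0],0.2],[[0,0,0],[0,0,0],0.0],[[0,0,0],[0,0,0],-0.3],[[0,0,0],[0,0,0],-0.7],[[0,0,0],[0,0,0],-0.7]]}}

```text
t: 4.35
eef_pos: [0.5807, -0.0612, 0.0952]
tcp_rot: [0.724, -0.69, 0.0, 0.0]
contact_force: [-1.9, -0.6, 5.8]
finger_gap: 0.0123
grip_force: 2.6
```

{"name": "send_rows", "arguments": {"steps": [[[0,0,0],[0,0,0],-0.7],[[0,0,0],[0,0,0],-0.7],[[0,0,0],[0,0,0],-0.7]]}}

```text
t: 4.72
eef_pos: [0.5807, -0.0612, 0.0953]
tcp_rot: [0.724, -0.69, 0.0, 0.0]
contact_force: [-1.3, 0.3, 5.2]
finger_gap: 0.0129
grip_force: 2.7
```

```bash
python3 -c "
from h import *
info()"
```

```text
t 4.725 pos [ 0.5807 -0.0612  0.0953] yaw -1.5226 zax [-0. -0. -1.] q6 -0.125 F [-1.3  0.3  5.2] M [ 0.08  0.54 -0.04] gap 0.0129 2.6722424518084154
```

The gap went to 13 mm, so the tips are on top of the block, pressing with 5 N. Touching the block top gives the true height reference. I'll lift, open, go about 34 mm below that contact and grip.

{"name": "send_rows", "arguments": {"steps": [[[0,0,-0.05],[0,0,0],0.6],[[0,0,0],[0,0,0],0.6],[[0,0,0],[0,0,0],0.6],[[0,0,0],[0,0,0],0.6],[[0,0,0],[0,0,0],0.6]]}}

```text
t: 5.35
eef_pos: [0.5806, -0.0611, 0.109]
tcp_rot: [0.724, -0.69, -0.0, 0.0]
contact_force: [0.0, 1.1, 0.3]
finger_gap: 0.0678
grip_force: 0.0
```

{"name": "send_rows", "arguments": {"steps": [[[0,0,0.06],[0,0,0],0.6],[[0,0,0.06],[0,0,0],0.6],[[0,0,0.043],[0,0,0],0.6],[[0,0,0],[0,0,0],0.6]]}}

```text
t: 5.85
eef_pos: [0.58, -0.0612, 0.0594]
tcp_rot: [0.724, -0.69, -0.001, 0.001]
contact_force: [0.6, 0.8, 0.0]
finger_gap: 0.068
grip_force: 0.0
```

```bash
python3 -c "
from h import *
info()
b=camera('side')[150:250,290:390,::-1]
cv2.imwrite('pics/g.png',cv2.resize(np.uint8(255*(b/255.)**.6),(500,500),interpolation=cv2.INTER_CUBIC))"
```

```text
t 5.85 pos [ 0.58   -0.0612  0.0594] yaw -1.523 zax [-0.003 -0.    -1.   ] q6 -0.125 F [0.6 0.8 0. ] M [-0.01  0.   -0.04] gap 0.068 0.0
```

View pics/g.png

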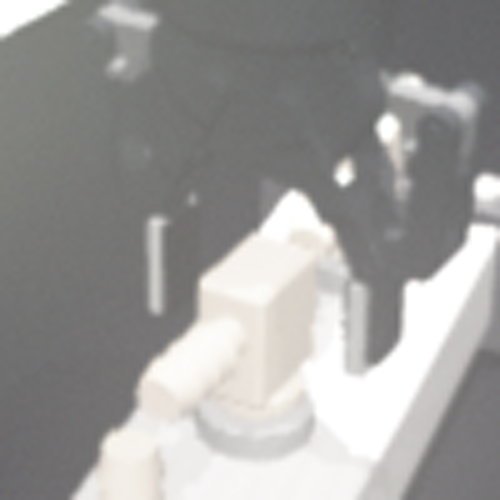

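The fingers now straddle the block, with the right tip at (355,372), below mid-height. Closing.

{"name": "send_rows", "arguments": {"steps": [[[0,0,0],[0,0,0],0],[[0,0,0],[0,0,0],-1],[[0,0,0],[0,0,0],-1],[[0,0,0],[0,0,0],-1],[[0,0,0],[0,0,0],-1]]}}

```text
t: 6.52
eef_pos: [0.583, -0.0609, 0.0618]
tcp_rot: [0.724, -0.69, 0.002, -0.002]
contact_force: [5.5, -0.3, 4.0]
finger_gap: 0.0253
grip_force: 60.7
```

```bash
python3 -c "
from h import *
info()"
```

```text
t 6.525 pos [ 0.583  -0.0609  0.0618] yaw -1.5221 zax [ 0.005  0.    -1.   ] q6 -0.125 F [ 5.5 -0.3  4. ] M [-0.06 -1.4   0.09] gap 0.0253 60.707459449768066
```

Gripped at 25.3 mm, tool yaw −1.522. The clockwise turn to the rib is about 1.366 rad, or 0.87 units. I'll turn in stages and watch the moment.

{"name": "send_rows", "arguments": {"steps": [[[0,-0.008,0],[0,0,0.08],-1],[[0,0,0],[0,0,0.08],-1],[[0,0,0],[0,0,0.08],-1],[[0,0,0],[0,0,0.08],-1],[[0,0,0],[0,0,0.08],-1]]}}

```text
t: 7.15
eef_pos: [0.5823, -0.0606, 0.0609]
tcp_rot: [-0.473, 0.881, 0.001, -0.001]
contact_force: [0.7, 1.4, 3.6]
finger_gap: 0.0251
grip_force: 61.1
```

```bash
python3 -c "
from h import *
info()"
```

```text
t 7.15 pos [ 0.5823 -0.0606  0.0609] yaw -2.1553 zax [-0.002  0.    -1.   ] q6 -0.756 F [0.7 1.4 3.6] M [ 0.68 -0.09  0.09] gap 0.0251 61.14942669868469
```

{"name": "send_rows", "arguments": {"steps": [[[0,0,0],[0,0,0.07],-1],[[0,0,0],[0,0,0.07],-1],[[0,0,0],[0,0,0.07],-1],[[0,0,0],[0,0,0.07],-1],[[0,0,0],[0,0,0],-1]]}}

```text
t: 7.78
eef_pos: [0.582, -0.0602, 0.0604]
tcp_rot: [-0.272, 0.962, 0.001, -0.001]
contact_force: [-1.6, 4.2, 3.4]
finger_gap: 0.0251
grip_force: 60.5
```

```bash
python3 -c "
from h import *
info()"
```

```text
t 7.775 pos [ 0.582  -0.0602  0.0604] yaw -2.5906 zax [-0.002  0.001 -1.   ] q6 -1.191 F [-1.6  4.2  3.4] M [ 1.43  0.22 -0.13] gap 0.0251 60.46883761882782
```

{"name": "send_rows", "arguments": {"steps": [[[0,0,0],[0,0,0.06],-1],[[0,0,0],[0,0,0.06],-1],[[0,0,0],[0,0,0.06],-1],[[0,0,0],[0,0,0],-1],[[0,0,0],[0,0,0],-1]]}}

```text
t: 8.4
eef_pos: [0.582, -0.0599, 0.0604]
tcp_rot: [-0.134, 0.991, 0.001, -0.001]
contact_force: [-0.5, 6.1, 5.1]
finger_gap: 0.0252
grip_force: 60.8
```

```bash
python3 -c "
from h import *
info()
I=camera('top')[180:300,320:440,::-1];J=camera('side')[150:270,280:400,::-1]
g=lambda i:cv2.resize(np.uint8(255*(i/255.)**1.5),(396,396),interpolation=cv2.INTER_CUBIC)
cv2.imwrite('pics/h.png',np.hstack([g(I),g(J)]))"
```

```text
t 8.4 pos [ 0.582  -0.0599  0.0604] yaw -2.8725 zax [-0.002  0.001 -1.   ] q6 -1.473 F [-0.5  6.1  5.1] M [ 1.9   0.33 -0.01] gap 0.0252 60.769577622413635
```

View pics/h.png

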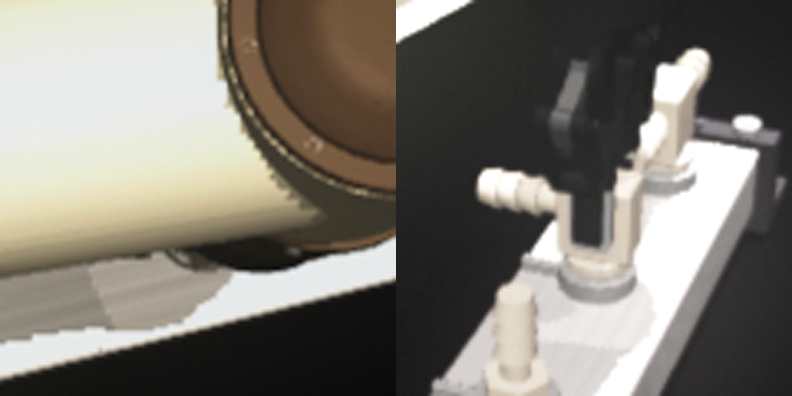

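The barb now points over the rib, which shows at (540,262) in the side view, and the tool yaw matches the rib's within about 1°. I'll open part way, because the tee is near, and lift.

{"name": "send_rows", "arguments": {"steps": [[[0,0,0],[0,0,0],0.0],[[0,0,0],[0,0,0],0.0],[[0,0,0],[0,0,0],0.0],[[0,0,0],[0,0,0],0.0],[[0,0,-0.1],[0,0,0],0.0]]}}

```text
t: 9.12
eef_pos: [0.581, -0.0612, 0.0883]
tcp_rot: [-0.133, 0.991, 0.0, -0.003]
contact_force: [-0.4, -0.1, 0.5]
finger_gap: 0.0428
grip_force: 0.0
```

{"name": "send_rows", "arguments": {"steps": [[[0,0,-0.15],[0,0,0],0.0],[[0,0,-0.15],[0,0,0],0.0],[[0.2,0,0],[0,0,0],0.0],[[0.2,0,0],[0,0,0],0.0],[[0.2,0,0],[0,0,0],0.0]]}}

```text
t: 9.75
eef_pos: [0.4077, -0.109, 0.1804]
tcp_rot: [-0.134, 0.991, -0.0, -0.0]
contact_force: [-0.6, -1.2, 0.6]
finger_gap: 0.0431
grip_force: 0.0
```

{"name": "send_rows", "arguments": {"steps": [[[0,-0.2,0],[0,0,0],0.0],[[0,-0.2,0],[0,0,0],0.0],[[0,-0.2,0],[0,0,0],0.0],[[0,-0.2,0],[0,0,0],0.0],[[0,0,0],[0,0,0],0.0]]}}

```text
t: 10.38
eef_pos: [0.4731, -0.3434, 0.179]
tcp_rot: [-0.131, 0.991, 0.0, -0.001]
contact_force: [-0.1, 0.2, -0.6]
finger_gap: 0.0426
grip_force: 0.0
```

```bash
python3 -c "
from h import *
info()
I=camera('top')[150:330,220:520,::-1]
cv2.imwrite('pics/i.png',cv2.resize(np.uint8(255*(I/255.)**3),(800,480),interpolation=cv2.INTER_CUBIC))"
```

```text
t 10.375 pos [ 0.4731 -0.3434  0.179 ] yaw -2.8787 zax [-0.002  0.    -1.   ] q6 -0.957 F [-0.1  0.2 -0.6] M [ 0.12  0.02 -0.01] gap 0.0426 0.0
```

View pics/i.png

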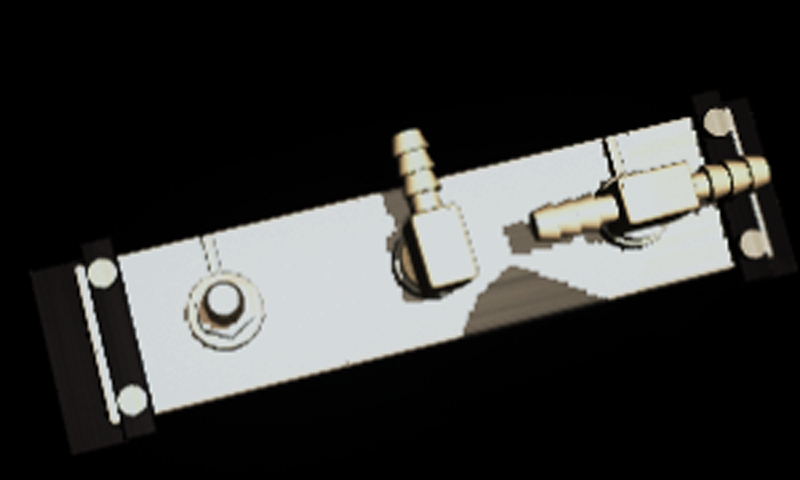

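The barb points over the rib, square to the bar, the tee is unmoved and the arm is clear.

```bash
python3 -c "
from bench import *
print(job_done())"
```

```text
the job is handed in; nothing more can be done
None
```

I screwed the elbow clockwise about 1.35 rad, leaving its barb within about 1° of square to the bar by the gripper angle. I then released it, left the tee as it was, and handed the job in at about 10.4 s; no verdict came back.

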